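# Heft the tea tins and shelve them by weight

### The job

The two look-alike tea tins on the shelf board are each either empty, or hold a pressed tea brick, or hold the cast-iron press weight. Heft each tin to tell which, and put it upright in its bay of the wooden tin rack (blue pad: empty, about 170 g; green pad: tea brick, about 370 g; red pad: iron, about 650 g), pushed gently fully home against the backstop, which must be found by feel, so that the bay's sprung roller catch has closed in front of it. Do not ram the tins into the rack or tip them over, and leave the bowl and the glass stopper where they are.

Things in the scene. Friction and masses are not known exactly. Their poses are not given: they have to be found in the camera images.
- tin_a_center (a point): Closed stainless tea tin, twin of tin B: square body 56 x 56 mm, 78 high, round screw lid 42 across, 16 high on top; may stand turned. This point: centre of the square body, 39 mm above its underside; axes square to its sides, z up. Total mass: empty 150-190 g, with tea brick 345-395 g, with iron 600-700 g. Content unseen, upright in the middle with 2-3 mm of play.
- tin_b_center (a point): Closed stainless tea tin, looks just like tin A, same sizes and possible masses. This point: centre of the square body, 39 mm above its underside; axes square to its sides, z up. The two tins never hold the same thing; any two of the three kinds can occur, in either tin.
- home_blue (a point): Reference point of the blue bay, for tins that are empty: on its blue floor pad (top 8 mm above the board), mid-width, where the middle of a tin's footprint ends if the backstop is set right back. The backstop may be clamped 0 to 24 mm nearer the front (felt, not measured). x points into the bay from its open front, y to the left, z up. Pad 59 wide. The order of the bays varies.
- home_green (a point): Reference point of the green bay, for tins with a tea brick: on its green floor pad (top 8 mm above the board), mid-width, where the middle of a tin's footprint ends if the backstop is set right back. The backstop may be clamped 0 to 24 mm nearer the front (felt, not measured). x points into the bay from its open front, y to the left, z up. Pad 59 wide. The order of the bays varies.
- home_red (a point): Reference point of the red bay, for tins with the iron weight: on its red floor pad (top 8 mm above the board), mid-width, where the middle of a tin's footprint ends if the backstop is set right back. The backstop may be clamped 0 to 24 mm nearer the front (felt, not measured). x points into the bay from its open front, y to the left, z up. Pad 59 wide. The order of the bays varies.
- rack: Wooden tin rack fixed to the board: 203 mm deep, 309 wide, dividers 26 high (18 above the pads), three bays side by side 92 mm apart, open to the front and above. Origin: on its underside, mid-width, 109 mm from its front edge; x from the open front to the backstop, y to the left, z up. Each bay: a rigid channel 59 mm wide (1.5 mm play each side of a tin) between dividers 33 wide. Over 25 N of a tin on it counts as ramming.
- rack_mouth (a point): Middle of the line, at pad height, where the straight channels begin, 80 mm in front of the bays' reference points; axes as the rack's. The divider noses flare at 45 degrees for 16 mm more in front of it; 76 mm of pad lie in front of it, where a tin can be set down; one pressed hard on the pad drags and tips in the fingers.
- rack_back (a point): Middle of the line, at pad height, where the backstop faces stand when set right back, 28 mm beyond the reference points; axes as the rack's. The adjustable steel stop bar (rigid flat backstop plates, tops 62 mm above the board, and rollers of all three bays) is clamped 0 to 24 mm forward of this, alike for all bays; its place is not measured and must be felt with the tin.
- catch0 (a joint): Sideways travel (m) of the sprung roller in the left (+y) divider of the rightmost (-y) bay: 0 sprung out, 5 mm proud. A free-turning upright steel roller 32 mm across, axis 68 mm in front of the backstop. A tin slid in pushes it aside (2 to 5 mm, under 8 N); it rolls along the tin's side and in the last 12 mm springs out behind the tin, leaving about 2 mm of play.
- catch1 (a joint): The same for the middle bay.
- catch2 (a joint): The same for the leftmost (+y) bay.
- bowl: Empty white ceramic bowl, 120 mm across, 55 mm high, loose; leave alone. Origin: centre of its underside.
- stopper: Glass carafe stopper standing on its knob, 44 mm across, 55 mm high, loose; leave alone. Origin: centre of its underside.
- crock: Blue lidded stoneware crock, 104 mm across, 131 mm high, fixed to the board; not needed. Origin: centre of its underside.
Things that resemble listed ones, but are neither listed nor needed, are in the scene too. What is shaped like the part that bears tin_b_center but orange, pink or purple is not meant.

How it is judged:
At the end, for the whole second after the job is handed in: Each tin upright (3 degrees), at rest, released, in the bay of its class (5 mm sideways; 31 mm short of to 4 mm beyond the reference point), all three rollers sprung out (within 1.3 mm), its weight on that pad: under 2.7 N blue, 2.7 to 4.9 N green, over 4.9 N red (((x of tin_a_center in the frame of home_blue between -0.031 and 0.004 m and y of tin_a_center in the frame of home_blue between -0.005 and 0.005 m and contact force between tin_a and pad_blue between 0.5 and 2.7 N) or (x of tin_a_center in the frame of home_green between -0.031 and 0.004 m and y of tin_a_center in the frame of home_green between -0.005 and 0.005 m and contact force between tin_a and pad_green between 2.7 and 4.9 N) or (x of tin_a_center in the frame of home_red between -0.031 and 0.004 m and y of tin_a_center in the frame of home_red between -0.005 and 0.005 m and contact force between tin_a and pad_red between 4.9 and 12 N)) and angle between each of tin_a_center, tin_b_center's own z axis and vertical below 0.06 rad and linear speed of each of tin_a, tin_b below 0.01 m/s and contact force between each of tin_a, tin_b and the fingers below 0.05 N and ((x of tin_b_center in the frame of home_blue between -0.031 and 0.004 m and y of tin_b_center in the frame of home_blue between -0.005 and 0.005 m and contact force between tin_b and pad_blue between 0.5 and 2.7 N) or (x of tin_b_center in the frame of home_green between -0.031 and 0.004 m and y of tin_b_center in the frame of home_green between -0.005 and 0.005 m and contact force between tin_b and pad_green between 2.7 and 4.9 N) or (x of tin_b_center in the frame of home_red between -0.031 and 0.004 m and y of tin_b_center in the frame of home_red between -0.005 and 0.005 m and contact force between tin_b and pad_red between 4.9 and 12 N)) and value of joint each of catch0, catch1, catch2 below 0.0013 m); the robot touches nothing.
It fails at once if a tin is rammed against the rack, its backstop or a catch (over 25 N) (contact force between any of tin_a, tin_b and rack above 25 N).
It fails at once if a tin is tipped over (beyond 30 degrees) (angle between any of tin_a_center, tin_b_center's own z axis and vertical above 0.52 rad).
It fails at once if the bowl or the stopper is disturbed (moved over 15 mm) (distance of any of bowl, stopper from where it was at the start of the episode above 0.015 m).
It also fails if it takes over 69 s, if anything falls off the work surface, if the arm or the gripper's body presses on something with over 40 N, if the wrist force passes 120 N, or if a joint passes its speed limit or range.

### The arm

A 7-joint arm with a two-finger parallel gripper is mounted at the origin on the work surface. World frame = base frame: x ahead of the robot, y to its left, z up, the work surface at z = 0. Lengths are in m, angles in rad, forces in N, time in s.
With the tool pointing down it reaches from about 0.35 to 0.9 m from the base axis. Payload 8.1 kg.
Tool frame: the origin (TCP) lies at the very end of the fingers, on their centre line; the grasp point (between the pads) lies behind it (r.hold_point_z is the y of the grasp point in the tool frame, in m); y points along the fingers, z is the direction in which the jaws open and shut, and the axes are right-handed (so a half turn about y gives the same grasp; the last joint's range is limited). The gripper opens to 85 mm and grips with 20 to 120 N. Pads are 22 mm wide; open, the fingers measure 114 mm over their backs; the gripper's body (76 mm by 85 mm) begins 54 mm behind the grasp point. The pads swing forward as they close: fully open they stand 13 mm farther back than shut.
Start: joints at [1.027, 0.434, 0.025, 1.573, -0.012, 1.134, -0.075], TCP at [0.267, -0.565, 0.203] pointing down, gripper open.
Joint ranges: [-2.62, 2.62], [-0.44, 2.09], [-1.27, 1.32], [0.08, 2.57], [-1.32, 4.46], [0.12, 2], [-2.74, 2.74]. Speed limits (rad/s): [2.22, 2.22, 3.01, 3.01, 3.14, 3.14, 3.14].

### API

Orientations are given as a rotation vector (axis times angle).
In Python, from station import r, vision gives the robot as it stands.
- The arm moves only by the tool step_arm, never from a script. Its argument "steps" is a list of rows, each an object of numbers: "tx", "ty", "tz": the shift along the tool's x, y, z in m; "yaw": the turn about the tool's y in rad. A call has exactly 10 rows; each row is the pose to reach, as a shift and turn from the pose commanded when the call began, along the tool's axes at that moment; what a row does not reach only later rows make up. A row lasts 1/12 s, in which the tool goes at most 41.7 mm and 7.16 degrees, less where a joint would pass 70% of its speed; a pose out of reach is approached as far as the arm can. A call with a gripper value outside its range is refused whole. "hand" is the finger opening in m, from 0 to 0.0854, set as the call begins (left out, the last holds). The fingers move at their own pace and stop on an object; "force" is the grip in N (left out, the last holds). Time passes only in rows, so rows that repeat a pose let the fingers close, or fill a call up. It gives the time, the measured TCP pose, the force and the opening at its end, in the units of the state.
- r.get_obs(): the state, without advancing time (a new reading comes with each control period).
- vision.snapshot(name): name is "scene" or "side" or "wrist"; returns (picture, depth): 400x640x3 uint8, red, green, blue; 400x640 float32, m along the optical axis (not along the pixel's ray), 0 where there is no reading.
- vision.get_calibration(name): a dict with "fx", "fy", "cx", "cy" (pixels), "R" (3x3) and "t" (3): a world point X has camera coordinates R X + t. Camera axes: x right, y down, z forward; pixel columns grow to the right and rows downward; lengths in m; the calibration is good to about 2 mm. A picture is of the moment at which its call begins: read the wrist's pose just before it. get_calibration takes no time and is no camera call; for the wrist camera it gives the pose at the moment of the call.
- r.close_job(): hands the job in, once; it reports no verdict.
The state is a dict: "t": time; "q": joint angles; "qvel": joint speeds; "joint_efforts": joint torques, N m; "eef_pos": TCP position; "orientation": TCP orientation; "contact_force": force on the tool from outside, world axes, zero at the start; "torque": the same for the moment, N m; "width": finger opening in m.
Only numpy, scipy, OpenCV 4.12 (cv2) and the standard library are available. Lean on these libraries where they do the work, as an engineer would, in place of code of your own. Each camera call takes 0.05 s, during which the arm holds its last target. There are 200 camera calls.

## Working session

There is one attempt and no reset: what is moved stays moved. The work goes in short steps, Python scripts to look and compute and a tool call to move; the robot and the scene stay as the last step left them, time stands still between calls to the robot, and variables do not carry over. Pictures are saved under pics/ and viewed, about 8 in all and at most 12, crops included, and the job is handed in when it is done.

Besides the shell and the picture viewer there is one more tool, called after "Emit:" as name([rows], argument=value, ...), one row to a line, values as JSON. step_arm: Moves the arm, as the interface text tells. Its arguments: {"type":"object","properties":{"steps":{"type":"array","items":{"type":"object","properties":{"tx":{"type":"number"},"ty":{"type":"number"},"tz":{"type":"number"},"yaw":{"type":"number"}}}},"hand":{"type":"number"},"force":{"type":"number"}},"required":["steps"]}

```bash
mkdir -p pics; cat > h.py <<'E'
import numpy as np, cv2
from station import r, vision
from scipy.spatial.transform import Rotation as Ro
def snap(n,f):
    c=vision.get_calibration(n); p,d=vision.snapshot(n)
    cv2.imwrite(f'pics/{f}.png',p[:,:,::-1]); np.savez(f'pics/{f}.npz',p=p,d=d,**{k:np.array(v) for k,v in c.items()})
def world(f):
    z=np.load(f'pics/{f}.npz'); d=z['d']; v,u=np.mgrid[:400,:640]
    C=np.stack([(u-z['cx'])/z['fx']*d,(v-z['cy'])/z['fy']*d,d],-1)
    W=(C-z['t'])@z['R']; W[d==0]=np.nan
    return W,z['p']
def st():
    o=r.get_obs()
    for k in ('t','q','eef_pos','orientation','contact_force','torque','width'): print(k,np.round(o[k],4))
    print(np.round(Ro.from_rotvec(o['orientation']).as_matrix(),3))
E
python3 - <<'E'
from h import *
snap('scene','s1');snap('side','d1');st();print(r.hold_point_z)
for n in('scene','side','wrist'):
    c=vision.get_calibration(n);print(n,c['fx'],np.round(-np.array(c['R']).T@c['t'],3),np.round(c['R'],2).tolist())
E
```

```text
t 0.1
q [ 1.0274  0.4351  0.025   1.574  -0.0116  1.134  -0.0751]
eef_pos [ 0.2664 -0.5648  0.2021]
orientation [-0.4434  1.9788 -1.9762]
contact_force [-0.2142 -0.217  -0.1853]
torque [-0.0388  0.0117 -0.0163]
width 0.0858
[[-0.904 -0.001  0.427]
 [-0.427  0.001 -0.904]
 [ 0.    -1.    -0.001]]
-0.0187
scene 451.0606003673131 [ 1.095 -0.229  1.031] [[0.28, 0.96, 0.01], [0.82, -0.24, -0.52], [-0.5, 0.16, -0.85]]
side 426.8991549191197 [0.349 0.877 1.066] [[-0.99, -0.17, -0.01], [-0.12, 0.72, -0.69], [0.13, -0.68, -0.73]]
wrist 326.80291163477835 [ 0.333 -0.534  0.373] [[0.43, -0.9, -0.0], [-0.87, -0.41, 0.29], [-0.26, -0.12, -0.96]]
```

View pics/s1.png

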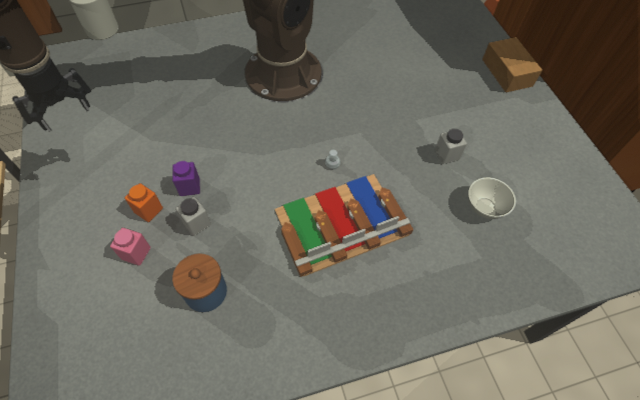

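View pics/d1.png

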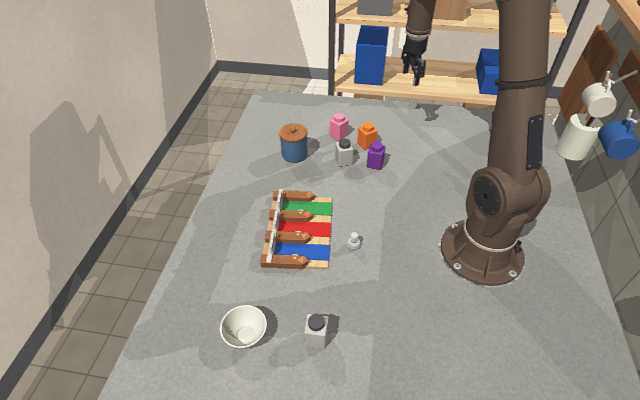

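Stainless tins: scene (190,215) among the decoys orange (143,203), pink (129,246), purple (185,178), and the other at (452,146). The rack has green on the left, red in the middle and blue on the right. The stopper is at (333,159), the bowl at (491,199). I'll measure with depth and view a close crop.

```bash
python3 - <<'E'
from h import *
W,p=world('s1'); 
a=cv2.resize(p[165:280,100:245],None,fx=3,fy=3,interpolation=2);b=cv2.resize(p[120:180,420:530],None,fx=3,fy=3,interpolation=2)
c=cv2.resize(p[170:275,265:420],None,fx=3.0,fy=3,interpolation=2)
im=np.zeros((670,910,3),np.uint8);im[:345,:435]=a;im[:180,440:770]=b;im[350:665,440:905]=c
im=cv2.resize(im,(790,581));cv2.imwrite('pics/c1.png',im[:,:,::-1])
for f in('s1','d1'):
    W,p=world(f);hsv=cv2.cvtColor(p,cv2.COLOR_RGB2HSV)
    print(f,'table z',np.nanmedian(W[330:360,300:400,2]) if f=='s1' else np.nanmedian(W[300:330,380:420,2]))
    rk=(slice(165,285),slice(265,420)) if f=='s1' else (slice(185,275),slice(255,340))
    for n,lo,hi in(('g',50,80),('r',0,6),('r2',174,180),('b',105,125)):
        m=np.zeros(p.shape[:2],bool);m[rk]=((hsv[...,0]>=lo)&(hsv[...,0]<=hi)&(hsv[...,1]>170))[rk]
        m&=(W[...,2]<.014)&(W[...,2]>0.0)
        if m.sum()<50: continue
        P=W[m];rect=cv2.minAreaRect((P[:,:2]*1000).astype(np.float32));print(n,len(P),P.mean(0).round(4),np.median(P[:,2]).round(4),rect)
    for n,(u,v) in (dict(A=(190,212),B=(452,142)) if f=='s1' else dict(A=(344,150),B=(316,328))).items():
        s=(slice(v-30,v+30),slice(u-25,u+25));Q=W[s].reshape(-1,3);C=hsv[s].reshape(-1,3)
        c0=W[v-5 if f=='s1' else v,u]
        ok=(Q[:,2]>.015)&(Q[:,2]<.1)&(np.hypot(*(Q[:,:2]-c0[:2]).T)<.055)&(C[:,1]<70)
        Q=Q[ok];lid=Q[Q[:,2]>.088];top=Q[(Q[:,2]>.072)&(Q[:,2]<.083)]
        print(n,c0,'lid',len(lid),lid.mean(0).round(4),'z90',np.percentile(Q[:,2],95).round(4))
        print('  lidcirc',cv2.minEnclosingCircle((lid[:,:2]*1000).astype(np.float32)))
        for nm,q in(('top',top),('all',Q)):
            if len(q)>5: print('  ',nm,len(q),cv2.minAreaRect((q[:,:2]*1000).astype(np.float32)))
E
```

```text
s1 table z 0.0008860460462870323
r 1016 [0.5503 0.0043 0.0093] 0.0094 ((564.603759765625, 6.1515960693359375), (184.43629455566406, 57.745262145996094), 6.7030510902404785)
b 274 [0.5365 0.1028 0.0094] 0.0095 ((535.4112548828125, 95.78624725341797), (140.41773986816406, 51.724281311035156), 5.611045837402344)
A [ 0.48037802 -0.34955719  0.09487225] lid 224 [ 0.4751 -0.3526  0.0946] z90 0.0967
  lidcirc ((473.5128173828125, -353.3658447265625), 21.903926849365234)
   top 236 ((474.1889953613281, -352.7065124511719), (55.9171257019043, 55.777191162109375), 21.719064712524414)
   all 782 ((474.745361328125, -352.55975341796875), (57.647438049316406, 56.13395309448242), 22.700145721435547)
B [0.45817039 0.35420166 0.09385774] lid 173 [0.4537 0.3636 0.0944] z90 0.0965
  lidcirc ((451.9571838378906, 364.0496826171875), 21.77581024169922)
   top 184 ((452.5882873535156, 363.7058410644531), (56.539066314697266, 58.3342399597168), 2.0187180042266846)
   all 742 ((453.0489501953125, 363.2167053222656), (57.455780029296875, 59.25520706176758), 2.13132643699646)
d1 table z -1.561646168350224e-05
[... 332 characters left out ...]
3483  0.0931] z90 0.0946
  lidcirc ((470.8934020996094, -350.52691650390625), 21.728689193725586)
   top 85 ((470.431396484375, -346.456787109375), (54.96589660644531, 55.295101165771484), 18.160892486572266)
   all 378 ((470.2673034667969, -346.3111572265625), (58.175636291503906, 57.934593200683594), 21.021438598632812)
B [0.4473211  0.38725487 0.09476987] lid 215 [0.4505 0.3686 0.0938] z90 0.0959
  lidcirc ((449.7193908691406, 367.9434814453125), 21.541990280151367)
   top 224 ((450.5518493652344, 368.617431640625), (55.875282287597656, 56.05999755859375), 1.9127129316329956)
   all 702 ((450.4402160644531, 368.77301025390625), (56.121437072753906, 56.406158447265625), 1.8412971496582031)
```

View pics/c1.png

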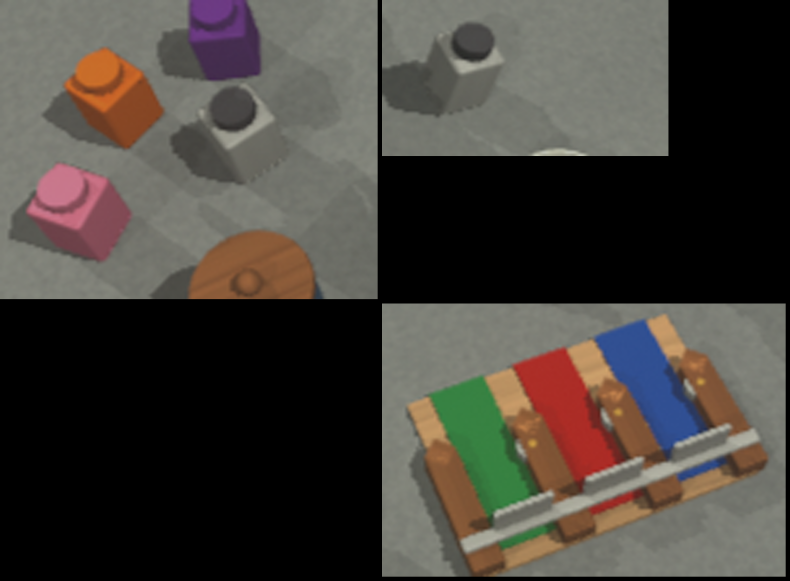

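Close crop confirms the two grey tins (turned about 22° and 2°). Moving to hover over tin A and measure with the wrist camera.

Emit:
step_arm([
  {"tx": -0.035,"tz": -0.013,"yaw": 0.02},
  {"tx": -0.07,"tz": -0.026,"yaw": 0.04},
  {"tx": -0.105,"tz": -0.04,"yaw": 0.063},
  {"tx": -0.14,"tz": -0.053,"yaw": 0.063},
  {"tx": -0.175,"tz": -0.066,"yaw": 0.063},
  {"tx": -0.21,"tz": -0.08,"yaw": 0.063},
  {"tx": -0.245,"tz": -0.093,"yaw": 0.063},
  {"tx": -0.278,"tz": -0.106,"yaw": 0.063},
  {"tx": -0.278,"tz": -0.106,"yaw": 0.063},
  {"tx": -0.278,"tz": -0.106,"yaw": 0.063},
])

```text
$.steps[0]: bad value
```

```bash
python3 - <<'E'
from h import *
st();snap('wrist','w1');W,p=world('w1');hsv=cv2.cvtColor(p,cv2.COLOR_RGB2HSV)
M=(W[...,2]>.072)&(W[...,2]<.083)
n,l,s,c=cv2.connectedComponentsWithStats(M.astype(np.uint8))
for i in range(1,n):
    if s[i,4]>150:
        P=W[l==i];print(s[i],P.mean(0).round(4),hsv[l==i].mean(0).round(),cv2.minAreaRect((P[:,:2]*1000).astype(np.float32)))
L=(W[...,2]>.088)&(W[...,2]<.1)
n,l,s,c=cv2.connectedComponentsWithStats(L.astype(np.uint8))
for i in range(1,n):
    if s[i,4]>150:
        P=W[l==i];print('lid',s[i],P.mean(0).round(4),cv2.minEnclosingCircle((P[:,:2]*1000).astype(np.float32)))
print('table',np.nanmedian(W[W[...,2]<.01][:,2]))
E
```

```text
t 0.1
q [ 1.0274  0.4351  0.025   1.574  -0.0116  1.134  -0.0751]
eef_pos [ 0.2664 -0.5648  0.2021]
orientation [-0.4434  1.9788 -1.9762]
contact_force [-0.2142 -0.217  -0.1853]
torque [-0.0388  0.0117 -0.0163]
width 0.0858
[[-0.904 -0.001  0.427]
 [-0.427  0.001 -0.904]
 [ 0.    -1.    -0.001]]
[100   0  54  25 743] [ 0.3353 -0.3706  0.0766] [139. 164.  83.] ((331.81329345703125, -367.7361755371094), (17.51021957397461, 41.76735305786133), 26.061634063720703)
[ 245    0   73   33 1341] [ 0.382  -0.4804  0.077 ] [ 14. 212. 135.] ((382.2857360839844, -481.6637878417969), (22.802318572998047, 58.275306701660156), 25.371915817260742)
lid [255   0  41  12 327] [ 0.3846 -0.4776  0.0931] ((387.47125244140625, -476.0500183105469), 14.984586715698242)
table -0.00039407025241801596
```

View pics/w1.png

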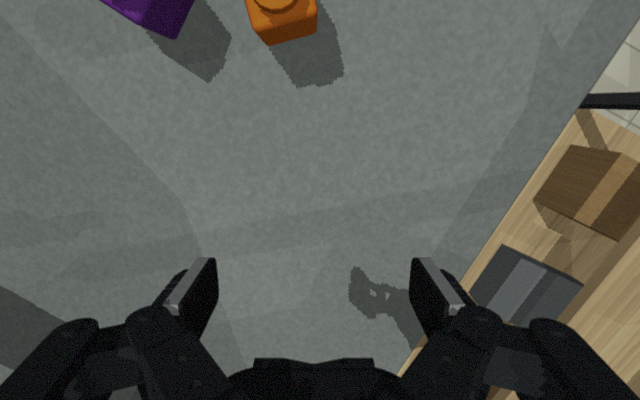

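The move was refused because a row needs all four keys, so this picture is still from the start pose: purple (150,10), orange (285,20), fingers at the bottom.

Emit:
step_arm([
  {"tx": -0.035,"ty": 0,"tz": -0.013,"yaw": 0.02},
  {"tx": -0.07,"ty": 0,"tz": -0.026,"yaw": 0.04},
  {"tx": -0.105,"ty": 0,"tz": -0.04,"yaw": 0.063},
  {"tx": -0.14,"ty": 0,"tz": -0.053,"yaw": 0.063},
  {"tx": -0.175,"ty": 0,"tz": -0.066,"yaw": 0.063},
  {"tx": -0.21,"ty": 0,"tz": -0.08,"yaw": 0.063},
  {"tx": -0.245,"ty": 0,"tz": -0.093,"yaw": 0.063},
  {"tx": -0.278,"ty": 0,"tz": -0.106,"yaw": 0.063},
  {"tx": -0.278,"ty": 0,"tz": -0.106,"yaw": 0.063},
  {"tx": -0.278,"ty": 0,"tz": -0.106,"yaw": 0.063},
])

```text
t: 0.98
eef_pos: [0.4746, -0.3482, 0.2025]
orientation: [-0.39, 2.013, -2.011]
contact_force: [-1.0, -1.1, 1.0]
width: 0.0853
```

```bash
cat >> h.py <<'E'
def tins(f):
    W,p=world(f);hsv=cv2.cvtColor(p,cv2.COLOR_RGB2HSV)
    for nm,a,b in(('top',.072,.083),('lid',.088,.1)):
        n,l,s,c=cv2.connectedComponentsWithStats(((W[...,2]>a)&(W[...,2]<b)).astype(np.uint8))
        for i in range(1,n):
            if s[i,4]>150:
                P=W[l==i];q=(P[:,:2]*1000).astype(np.float32)
                print(nm,s[i],P.mean(0).round(4),hsv[l==i].mean(0).round(),cv2.minAreaRect(q) if nm=='top' else cv2.minEnclosingCircle(q))
    print('table',np.nanmedian(W[W[...,2]<.01][:,2]))
E
python3 - <<'E'
from h import *
st();snap('wrist','w2');tins('w2')
E
```

```text
t 0.9833
q [ 0.5817  0.379  -0.0536  1.6606  0.0211  1.1031 -0.6655]
eef_pos [ 0.4746 -0.3482  0.2025]
orientation [-0.3896  2.0128 -2.0106]
contact_force [-1.015  -1.1219  1.0155]
torque [-0.044   0.0011 -0.0062]
width 0.0853
[[-0.928  0.     0.374]
 [-0.374  0.001 -0.928]
 [-0.    -1.    -0.001]]
top [362   0  72  39 275] [ 0.6213 -0.3556  0.0776] [104. 133.  49.] ((623.55126953125, -360.6985778808594), (65.34259796142578, 12.552338600158691), 89.21903991699219)
top [ 289  155   60   59 1650] [ 0.4812 -0.3514  0.077 ] [ 52.  11. 137.] ((475.21185302734375, -353.8358459472656), (56.094425201416016, 55.70697784423828), 23.69209861755371)
top [ 450  168   67   73 1521] [ 0.5189 -0.4982  0.0771] [170.  97. 159.] ((517.40771484375, -510.88775634765625), (55.6276969909668, 55.887943267822266), 54.86513137817383)
top [ 244  256   68   62 1256] [ 0.3691 -0.3527  0.077 ] [139. 160. 109.] ((358.1512451171875, -355.75799560546875), (56.14829635620117, 55.48066711425781), 82.51459503173828)
top [363 260  48  58 969] [ 0.4063 -0.4536  0.077 ] [ 14. 212. 145.] ((399.28582763671875, -467.1915283203125), (56.0208625793457, 50.99545669555664), 39.167213439941406)
lid [367   0  57  36 188] [ 0.6204 -0.3528  0.0915] [ 94. 105.  42.] ((624.7387084960938, -356.62786865234375), 25.428436279296875)
lid [ 296  166   47   47 1666] [ 0.4763 -0.3536  0.0937] [100.  11.  71.] ((475.40411376953125, -354.03985595703125), 20.81084632873535)
lid [ 472  189   50   44 1673] [ 0.5175 -0.5098  0.0936] [169.  86. 168.] ((517.0217895507812, -511.261962890625), 20.98719024658203)
lid [ 255  277   42   39 1294] [ 0.3594 -0.3552  0.0935] [139. 158. 123.] ((357.8090515136719, -355.3190612792969), 21.08596420288086)
lid [ 377  279   38   40 1086] [ 0.4004 -0.4655  0.0935] [ 14. 213. 137.] ((400.51763916015625, -468.7295837402344), 21.040170669555664)
table -0.00012426851895557575
```

View pics/w2.png

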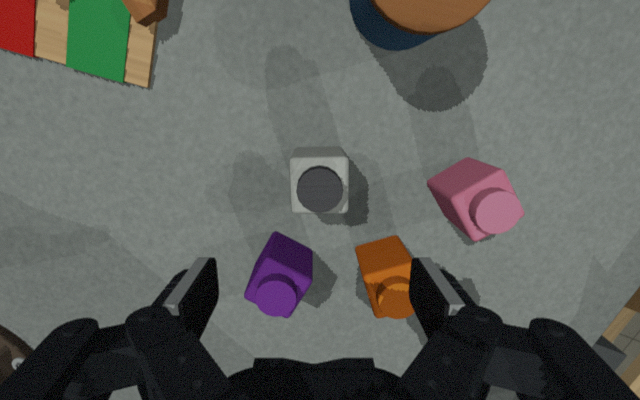

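Tin A at (0.4753, -0.3539), pixel (320,180), jaws already square to it; the fingers clear purple and orange. Descending, then closing.

Emit:
step_arm([
  {"tx": 0.001,"ty": 0.0,"tz": 0.006,"yaw": 0},
  {"tx": 0.001,"ty": 0.025,"tz": 0.006,"yaw": 0},
  {"tx": 0.001,"ty": 0.05,"tz": 0.006,"yaw": 0},
  {"tx": 0.001,"ty": 0.08,"tz": 0.006,"yaw": 0},
  {"tx": 0.001,"ty": 0.105,"tz": 0.006,"yaw": 0},
  {"tx": 0.001,"ty": 0.13,"tz": 0.006,"yaw": 0},
  {"tx": 0.001,"ty": 0.15,"tz": 0.006,"yaw": 0},
  {"tx": 0.001,"ty": 0.16,"tz": 0.006,"yaw": 0},
  {"tx": 0.001,"ty": 0.166,"tz": 0.006,"yaw": 0},
  {"tx": 0.001,"ty": 0.166,"tz": 0.006,"yaw": 0},
])

```text
t: 1.87
eef_pos: [0.4731, -0.3576, 0.036]
orientation: [-0.385, 2.017, -2.016]
contact_force: [-0.3, -0.5, -0.1]
width: 0.0853
```

Emit:
step_arm([
  {"tx": 0,"ty": 0,"tz": 0,"yaw": 0},
  {"tx": 0,"ty": 0,"tz": 0,"yaw": 0},
  {"tx": 0,"ty": 0,"tz": 0,"yaw": 0},
  {"tx": 0,"ty": 0,"tz": 0,"yaw": 0},
  {"tx": 0,"ty": 0,"tz": 0,"yaw": 0},
  {"tx": 0,"ty": 0,"tz": 0,"yaw": 0},
  {"tx": 0,"ty": 0,"tz": 0,"yaw": 0},
  {"tx": 0,"ty": 0,"tz": 0,"yaw": 0},
  {"tx": 0,"ty": 0,"tz": 0,"yaw": 0},
  {"tx": 0,"ty": 0,"tz": 0,"yaw": 0},
], hand=0.045, force=40)

```text
t: 2.7
eef_pos: [0.475, -0.3571, 0.0384]
orientation: [-0.384, 2.012, -2.016]
contact_force: [-1.3, 1.7, 5.0]
width: 0.0549
```

```bash
python3 - <<'E'
from h import *
st();snap('wrist','w3')
E
```

```text
t 2.7
q [ 0.5906  0.5639 -0.0512  1.8192  0.0398  0.7572 -0.6743]
eef_pos [ 0.475  -0.3571  0.0384]
orientation [-0.3836  2.0124 -2.0155]
contact_force [-1.2742  1.6697  5.0253]
torque [ 0.2011  0.2862 -0.0171]
width 0.0549
[[-0.929  0.002  0.369]
 [-0.369 -0.001 -0.929]
 [-0.001 -1.     0.002]]
```

Emit:
step_arm([
  {"tx": 0,"ty": -0.015,"tz": 0,"yaw": 0},
  {"tx": 0,"ty": -0.045,"tz": 0,"yaw": 0},
  {"tx": 0,"ty": -0.075,"tz": 0,"yaw": 0},
  {"tx": 0,"ty": -0.105,"tz": 0,"yaw": 0},
  {"tx": 0,"ty": -0.12,"tz": 0,"yaw": 0},
  {"tx": 0,"ty": -0.13,"tz": 0,"yaw": 0},
  {"tx": 0,"ty": -0.13,"tz": 0,"yaw": 0},
  {"tx": 0,"ty": -0.13,"tz": 0,"yaw": 0},
  {"tx": 0,"ty": -0.13,"tz": 0,"yaw": 0},
  {"tx": 0,"ty": -0.13,"tz": 0,"yaw": 0},
])

```text
t: 3.58
eef_pos: [0.4733, -0.3562, 0.1652]
orientation: [-0.387, 2.017, -2.014]
contact_force: [0.9, -0.3, -1.0]
width: 0.0548
```

```bash
python3 - <<'E'
from h import *
st();vision.snapshot('wrist');print(r.get_obs()['contact_force']);vision.snapshot('wrist');print(r.get_obs()['contact_force'])
E
```

```text
t 3.5833
q [ 0.5916  0.4186 -0.051   1.6975  0.0242  1.0287 -0.6606]
eef_pos [ 0.4733 -0.3562  0.1652]
orientation [-0.3873  2.0175 -2.0138]
contact_force [ 0.9029 -0.2536 -1.0132]
torque [-0.0324  0.0105  0.0211]
width 0.0548
[[-0.93  -0.002  0.369]
 [-0.369  0.001 -0.93 ]
 [ 0.002 -1.    -0.002]]
[-0.23868933  0.59378093 -1.33532055]
[-0.58194089 -0.41722881 -1.71664848]
```

Emit:
step_arm([
  {"tx": -0.006,"ty": -0.01,"tz": -0.02,"yaw": 0.03},
  {"tx": -0.017,"ty": -0.02,"tz": -0.058,"yaw": 0.07},
  {"tx": -0.028,"ty": -0.03,"tz": -0.096,"yaw": 0.11},
  {"tx": -0.039,"ty": -0.035,"tz": -0.134,"yaw": 0.15},
  {"tx": -0.05,"ty": -0.035,"tz": -0.172,"yaw": 0.19},
  {"tx": -0.061,"ty": -0.035,"tz": -0.21,"yaw": 0.23},
  {"tx": -0.073,"ty": -0.035,"tz": -0.248,"yaw": 0.27},
  {"tx": -0.085,"ty": -0.035,"tz": -0.286,"yaw": 0.29},
  {"tx": -0.095,"ty": -0.035,"tz": -0.322,"yaw": 0.29},
  {"tx": -0.1,"ty": -0.035,"tz": -0.343,"yaw": 0.29},
])

```text
t: 4.52
eef_pos: [0.4397, 0.0033, 0.2016]
orientation: [-0.1, 2.176, -2.173]
contact_force: [-0.1, -0.4, -0.8]
width: 0.0548
```

```bash
python3 - <<'E'
from h import *
F=[]
for i in range(6): vision.snapshot('wrist');F.append(r.get_obs()['contact_force'])
print(np.round(F,1).tolist());st();snap('wrist','w4')
W,p=world('w4');hsv=cv2.cvtColor(p,cv2.COLOR_RGB2HSV)
for n,lo,hi in(('g',50,80),('r',0,5),('b',105,122)):
    m=((hsv[...,0]>=lo)&(hsv[...,0]<=hi)&(hsv[...,1]>150)&(W[...,2]<.013)&(W[...,2]>0.003))
    k,l,s,c=cv2.connectedComponentsWithStats(m.astype(np.uint8))
    if k<2: continue
    i=1+np.argmax(s[1:,4]);P=W[l==i];print(n,s[i],P.mean(0).round(4),cv2.minAreaRect((P[:,:2]*1000).astype(np.float32)))
E
```

```text
[[-1.5, 3.6, -2.0], [-0.4, -0.3, -1.6], [-0.4, -0.5, -1.3], [1.5, -0.6, -1.8], [-0.2, -0.2, -1.3], [-0.5, -0.6, -1.6]]
t 4.8167
q [ 0.068   0.1498 -0.2081  1.9843  0.0369  1.0116 -1.642 ]
eef_pos [ 0.4406 -0.0022  0.2015]
orientation [-0.0945  2.177  -2.1781]
contact_force [-0.5004 -0.598  -1.5584]
torque [ 0.0078  0.0095 -0.0179]
width 0.0548
[[-0.996 -0.     0.086]
 [-0.086 -0.001 -0.996]
 [ 0.001 -1.     0.   ]]
g [ 376    0   64  140 7358] [ 0.5535 -0.0907  0.0079] ((550.5777587890625, -90.33843231201172), (135.53465270996094, 58.3148078918457), 5.4036407470703125)
r [ 286    0   61  142 7845] [0.5454 0.0015 0.0079] ((541.8294067382812, 1.4758033752441406), (138.237548828125, 59.23967361450195), 6.177585601806641)
b [ 193    0   70  144 7726] [0.5356 0.0939 0.0078] ((532.7938232421875, 93.22860717773438), (140.34588623046875, 58.71800231933594), 6.6932525634765625)
```

View pics/w4.png

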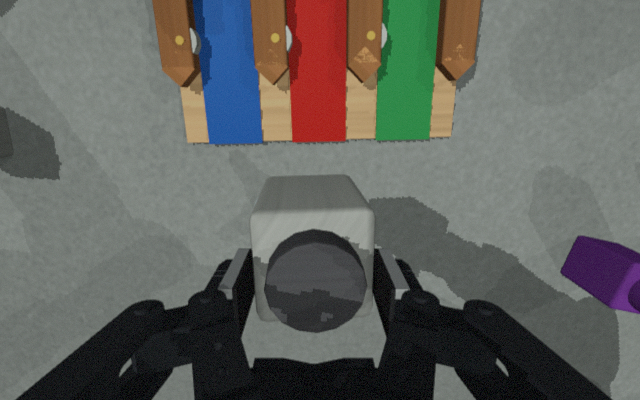

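Wrist view: tin A held straight; pads blue (233,70), red (318,70), green (404,70), front edge at row ~140, rollers at (195,42), (288,38), (382,36). Tin weighs ~1.6 N, so it is empty and goes in the blue bay. Fitting the pad edges.

```bash
cat >> h.py <<'E'
def rack(f):
    W,p=world(f);hsv=cv2.cvtColor(p,cv2.COLOR_RGB2HSV);out={}
    for n,lo,hi in(('g',50,80),('r',0,5),('b',105,122)):
        m=((hsv[...,0]>=lo)&(hsv[...,0]<=hi)&(hsv[...,1]>150)&(W[...,2]<.012)&(W[...,2]>0.004))
        k,l,s,c=cv2.connectedComponentsWithStats(m.astype(np.uint8));i=1+np.argmax(s[1:,4]);m=l==i
        rows=[v for v in range(400) if m[v].sum()>40]
        L=np.array([W[v,np.flatnonzero(m[v])[0]+1][:2] for v in rows]);R=np.array([W[v,np.flatnonzero(m[v])[-1]-1][:2] for v in rows])
        F=[]
        for u in range(s[i,0]+15,s[i,0]+s[i,2]-15):
            q=np.flatnonzero(m[:,u]); F.append(W[q[-1]-1,u,:2])
        out[n]=[]
        for e,A in(('L',L),('R',R),('F',np.array(F))):
            A=A[~np.isnan(A).any(1)]
            vx,vy,x0,y0=cv2.fitLine((A*1000).astype(np.float32),cv2.DIST_HUBER,0,.01,.01).ravel()
            a=np.degrees(np.arctan2(vy,vx)); print(n,e,len(A),'ang',round((a+90)%180-90,2),'pt',round(x0,1),round(y0,1))
            out[n].append((x0,y0))
    return out
E
python3 - <<'E'
from h import *
rack('w4')
W,p=world('w4')
# heights of dividers
Z=W[...,2];m=(Z>.02)&(Z<.07);m[150:]=0;print('div z pct',np.nanpercentile(Z[m],[5,50,95,99]).round(4))
W1,_=world('s1');Q=W1[150:170,322:345].reshape(-1,3);Q=Q[Q[:,2]>.02];print('stopper',np.nanmean(Q,0),np.nanmax(Q[:,2]))
L=(W[200:330,250:375,2]>.24);Q=W[200:330,250:375][L];print('lid',cv2.minEnclosingCircle((Q[:,:2]*1000).astype(np.float32)),np.median(Q[:,2]))
E
```

```text
g L 139 ang 4.16 pt 552.3 -64.2
g R 139 ang 5.71 pt 555.8 -116.7
g F 34 ang -85.1 pt 486.0 -104.8
r L 141 ang 6.27 pt 538.3 28.8
r R 140 ang 5.78 pt 557.1 -25.0
r F 31 ang -82.3 pt 474.3 -1.8
b L 143 ang 6.38 pt 531.2 120.3
b R 143 ang 7.95 pt 537.6 67.3
b F 40 ang -82.95 pt 464.2 90.9
div z pct [0.0241 0.0258 0.0272 0.0277]
stopper [0.39606512 0.03955028 0.03827185] 0.05988142054183916
lid ((442.4521484375, -2.1198272705078125), 36.46704864501953) 0.2569829181312282
```

Emit:
step_arm([
  {"tx": -0.015,"ty": 0.0,"tz": -0.025,"yaw": -0.01},
  {"tx": -0.035,"ty": 0.0,"tz": -0.055,"yaw": -0.022},
  {"tx": -0.05,"ty": 0.02,"tz": -0.08,"yaw": -0.022},
  {"tx": -0.055,"ty": 0.05,"tz": -0.086,"yaw": -0.022},
  {"tx": -0.055,"ty": 0.08,"tz": -0.086,"yaw": -0.022},
  {"tx": -0.055,"ty": 0.105,"tz": -0.086,"yaw": -0.022},
  {"tx": -0.055,"ty": 0.125,"tz": -0.086,"yaw": -0.022},
  {"tx": -0.055,"ty": 0.135,"tz": -0.086,"yaw": -0.022},
  {"tx": -0.055,"ty": 0.14,"tz": -0.086,"yaw": -0.022},
  {"tx": -0.055,"ty": 0.14,"tz": -0.086,"yaw": -0.022},
])

```text
t: 5.7
eef_pos: [0.4878, 0.0886, 0.0613]
orientation: [-0.119, 2.166, -2.167]
contact_force: [1.0, 0.2, -1.9]
width: 0.0548
```

```bash
python3 - <<'E'
from h import *
snap('wrist','w5');st()
a=cv2.imread('pics/w5.png');cv2.imwrite('pics/w5c.png',a)
o=rack('w5')
E
```

```text
t 5.75
q [-0.1035  0.4185 -0.2391  2.0262  0.148   0.7128 -1.897 ]
eef_pos [0.4883 0.089  0.0621]
orientation [-0.1176  2.1652 -2.1655]
contact_force [ 0.7052  0.2291 -1.2563]
torque [-0.004   0.0011 -0.018 ]
width 0.0547
[[-0.994  0.     0.109]
 [-0.109 -0.    -0.994]
 [-0.    -1.     0.   ]]
g L 238 ang -0.31 pt 563.7 -67.4
g R 237 ang 10.34 pt 562.8 -114.3
g F 90 ang -32.83 pt 493.9 -105.8
r L 239 ang 3.67 pt 552.4 28.7
r R 238 ang 5.94 pt 560.5 -25.0
r F 87 ang -12.5 pt 496.2 -17.2
b L 175 ang 6.62 pt 572.1 125.9
b R 174 ang 5.93 pt 571.6 69.0
b F 67 ang -82.06 pt 513.8 91.1
```

View pics/w5c.png

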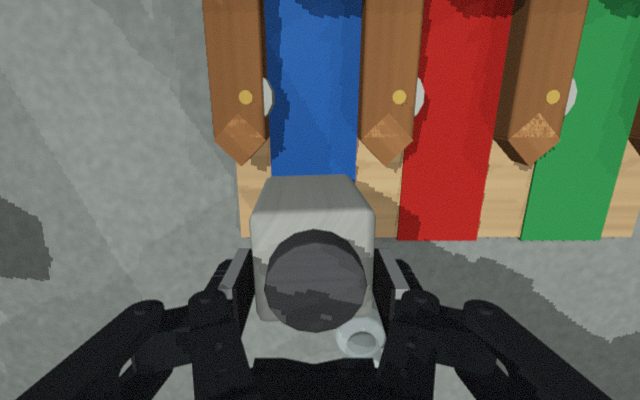

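Blue bay centre line and yaw agree (6.3°, within 0.6 mm). Lowering to just above the pad and entering the mouth.

Emit:
step_arm([
  {"tx": 0,"ty": 0.006,"tz": 0.0005,"yaw": 0},
  {"tx": 0,"ty": 0.012,"tz": 0.0005,"yaw": 0},
  {"tx": -0.004,"ty": 0.0125,"tz": 0.0005,"yaw": 0},
  {"tx": -0.012,"ty": 0.0125,"tz": 0.0005,"yaw": 0},
  {"tx": -0.02,"ty": 0.0125,"tz": 0.0005,"yaw": 0},
  {"tx": -0.028,"ty": 0.0125,"tz": 0.0005,"yaw": 0},
  {"tx": -0.036,"ty": 0.0125,"tz": 0.0005,"yaw": 0},
  {"tx": -0.044,"ty": 0.0125,"tz": 0.0005,"yaw": 0},
  {"tx": -0.05,"ty": 0.0125,"tz": 0.0005,"yaw": 0},
  {"tx": -0.055,"ty": 0.0125,"tz": 0.0005,"yaw": 0},
])

```text
t: 6.58
eef_pos: [0.5433, 0.0936, 0.0491]
orientation: [-0.119, 2.164, -2.168]
contact_force: [-2.5, -5.9, -0.8]
width: 0.0548
```

```bash
python3 - <<'E'
from h import *
for i in range(3): vision.snapshot('wrist')
st()
o=r.get_obs();M=Ro.from_rotvec(o['orientation']).as_matrix();print('tool force',M.T@o['contact_force'],'tq',M.T@o['torque'])
E
```

```text
t 6.7333
q [-0.1059  0.5077 -0.2224  1.9052  0.1605  0.7459 -1.8818]
eef_pos [0.5436 0.0937 0.049 ]
orientation [-0.1174  2.1642 -2.167 ]
contact_force [ 1.7884 -5.3879 -4.1702]
torque [-1.7109 -0.2487 -0.1004]
width 0.0545
[[-0.994  0.     0.108]
 [-0.108 -0.001 -0.994]
 [-0.    -1.     0.001]]
tool force [-1.19498281  4.17744172  5.54434032] tq [1.72776012 0.10050236 0.06197355]
```

Emit:
step_arm([
  {"tx": 0,"ty": 0,"tz": 0.0005,"yaw": 0},
  {"tx": 0,"ty": 0,"tz": 0.001,"yaw": 0},
  {"tx": 0,"ty": 0,"tz": 0.0015,"yaw": 0},
  {"tx": -0.002,"ty": 0,"tz": 0.0015,"yaw": 0},
  {"tx": -0.005,"ty": 0,"tz": 0.0015,"yaw": 0},
  {"tx": -0.008,"ty": 0,"tz": 0.0015,"yaw": 0},
  {"tx": -0.01,"ty": 0,"tz": 0.0015,"yaw": 0},
  {"tx": -0.01,"ty": 0,"tz": 0.0015,"yaw": 0},
  {"tx": -0.01,"ty": 0,"tz": 0.0015,"yaw": 0},
  {"tx": -0.01,"ty": 0,"tz": 0.0015,"yaw": 0},
])

```text
t: 7.57
eef_pos: [0.5529, 0.0945, 0.0493]
orientation: [-0.118, 2.165, -2.165]
contact_force: [-0.1, -4.0, -2.2]
width: 0.0545
```

```bash
cat >> h.py <<'E'
def ft():
    F=[]
    for i in range(3):
        vision.snapshot('wrist');o=r.get_obs();M=Ro.from_rotvec(o['orientation']).as_matrix();F.append(np.r_[M.T@o['contact_force'],M.T@o['torque']])
    e=o['eef_pos']*1000
    c,s=np.cos(np.radians(6.2)),np.sin(np.radians(6.2))
    print('t',o['t'],'toolF',np.mean(F,0).round(2),'eef',e.round(1),'u',round(c*e[0]+s*e[1],1),'w',round(-s*e[0]+c*e[1],1),'wid',o['width'],'yaw',np.degrees(np.arctan2(-M[1,0],-M[0,0])).round(2),'tilt',M[2].round(3))
E
python3 -c "
from h import *
ft()"
```

```text
t 7.7167 toolF [-0.76  2.71  4.3   1.2   0.06  0.11] eef [552.8  94.5  49.3] u 559.8 w 34.3 wid 0.05463726014006013 yaw 6.28 tilt [-0. -1.  0.]
```

```bash
python3 - <<'E'
from h import *
W,p=world('w5')
for u,v in((245,97),(399,97),(553,97)):
    e=np.nanmedian(W[v-2:v+3,u-2:u+3].reshape(-1,3),0)*1000
    c,s=np.cos(np.radians(6.2)),np.sin(np.radians(6.2)); print(e.round(1),'u',c*e[0]+s*e[1],'w',-s*e[0]+c*e[1])
for u,v in((238,165),(535,163),(389,164)):
    e=np.nanmedian(W[v-4:v-1,u-1:u+2].reshape(-1,3),0)*1000; print('nose',e.round(1),'u',c*e[0]+s*e[1])
E
```

```text
[559.3 136.9  26.7] u 570.8060850020624 w 75.72533223249903
[569.3  45.2  26.7] u 570.8677142630636 w -16.50840027458807
[579.3 -46.2  27.1] u 570.9500982120173 w -108.54154852327517
nose [519.2 139.7  25.7] u 531.2725633182877
nose [540.9 -48.2  25.4] u 532.5510402114501
nose [530.2  44.1  25.5] u 531.8220782912055
```

The lateral force is the roller touching (its axis at u≈571, so backstop at about u 639 and home near tin-centre u 611). Sliding further in.

Emit:
step_arm([
  {"tx": -0.005,"ty": 0,"tz": 0,"yaw": 0},
  {"tx": -0.01,"ty": 0,"tz": 0,"yaw": 0},
  {"tx": -0.015,"ty": 0,"tz": 0,"yaw": 0},
  {"tx": -0.02,"ty": 0,"tz": 0,"yaw": 0},
  {"tx": -0.025,"ty": 0,"tz": 0,"yaw": 0},
  {"tx": -0.029,"ty": 0,"tz": 0,"yaw": 0},
  {"tx": -0.032,"ty": 0,"tz": 0,"yaw": 0},
  {"tx": -0.034,"ty": 0,"tz": 0,"yaw": 0},
  {"tx": -0.036,"ty": 0,"tz": 0,"yaw": 0},
  {"tx": -0.036,"ty": 0,"tz": 0,"yaw": 0},
])

```text
t: 8.55
eef_pos: [0.5888, 0.0984, 0.0492]
orientation: [-0.119, 2.165, -2.165]
contact_force: [-1.0, -5.4, -3.2]
width: 0.0547
```

```bash
python3 -c "
from h import *
ft()"
```

```text
t 8.7 toolF [ 0.14  2.29  4.74  1.31 -0.03 -0.16] eef [588.5  98.4  49.3] u 595.7 w 34.3 wid 0.05477263344083624 yaw 6.29 tilt [-0. -1.  0.]
```

Emit:
step_arm([
  {"tx": -0.002,"ty": 0,"tz": 0,"yaw": 0},
  {"tx": -0.004,"ty": 0,"tz": 0,"yaw": 0},
  {"tx": -0.006,"ty": 0,"tz": 0,"yaw": 0},
  {"tx": -0.0075,"ty": 0,"tz": 0,"yaw": 0},
  {"tx": -0.009,"ty": 0,"tz": 0,"yaw": 0},
  {"tx": -0.01,"ty": 0,"tz": 0,"yaw": 0},
  {"tx": -0.011,"ty": 0,"tz": 0,"yaw": 0},
  {"tx": -0.012,"ty": 0,"tz": 0,"yaw": 0},
  {"tx": -0.012,"ty": 0,"tz": 0,"yaw": 0},
  {"tx": -0.012,"ty": 0,"tz": 0,"yaw": 0},
])

```text
t: 9.53
eef_pos: [0.6006, 0.0998, 0.0493]
orientation: [-0.119, 2.165, -2.165]
contact_force: [-0.2, -4.5, -2.1]
width: 0.0542
```

```bash
python3 -c "
from h import *
ft()"
```

```text
t 9.6833 toolF [ 0.19  3.15  5.09  1.41 -0.02 -0.18] eef [600.5  99.8  49.3] u 607.8 w 34.4 wid 0.05431233205056495 yaw 6.28 tilt [-0. -1.  0.]
```

Emit:
step_arm([
  {"tx": -0.0005,"ty": 0,"tz": 0,"yaw": 0},
  {"tx": -0.001,"ty": 0,"tz": 0,"yaw": 0},
  {"tx": -0.0015,"ty": 0,"tz": 0,"yaw": 0},
  {"tx": -0.002,"ty": 0,"tz": 0,"yaw": 0},
  {"tx": -0.0025,"ty": 0,"tz": 0,"yaw": 0},
  {"tx": -0.003,"ty": 0,"tz": 0,"yaw": 0},
  {"tx": -0.0035,"ty": 0,"tz": 0,"yaw": 0},
  {"tx": -0.004,"ty": 0,"tz": 0,"yaw": 0},
  {"tx": -0.004,"ty": 0,"tz": 0,"yaw": 0},
  {"tx": -0.004,"ty": 0,"tz": 0,"yaw": 0},
])

```text
t: 10.52
eef_pos: [0.6043, 0.1002, 0.0493]
orientation: [-0.119, 2.165, -2.165]
contact_force: [-1.8, -4.8, -1.6]
width: 0.0545
```

```bash
python3 -c "
from h import *
ft()"
```

```text
t 10.6667 toolF [ 1.29  1.96  4.74  1.42  0.01 -0.39] eef [604.3 100.2  49.3] u 611.6 w 34.4 wid 0.05460856138758425 yaw 6.29 tilt [ 0. -1.  0.]
```

Emit:
step_arm([
  {"tx": -0.0005,"ty": 0,"tz": 0,"yaw": 0},
  {"tx": -0.001,"ty": 0,"tz": 0,"yaw": 0},
  {"tx": -0.0015,"ty": 0,"tz": 0,"yaw": 0},
  {"tx": -0.002,"ty": 0,"tz": 0,"yaw": 0},
  {"tx": -0.0025,"ty": 0,"tz": 0,"yaw": 0},
  {"tx": -0.0025,"ty": 0,"tz": 0,"yaw": 0},
  {"tx": -0.0025,"ty": 0,"tz": 0,"yaw": 0},
  {"tx": -0.0025,"ty": 0,"tz": 0,"yaw": 0},
  {"tx": -0.0025,"ty": 0,"tz": 0,"yaw": 0},
  {"tx": -0.0025,"ty": 0,"tz": 0,"yaw": 0},
])

```text
t: 11.5
eef_pos: [0.605, 0.1003, 0.0492]
orientation: [-0.122, 2.166, -2.167]
contact_force: [-6.5, -5.9, 3.2]
width: 0.0549
```

```bash
python3 -c "
from h import *
ft()"
```

```text
t 11.65 toolF [ 7.63 -3.46  5.13  1.42  0.16 -1.72] eef [605.  100.3  49.2] u 612.3 w 34.4 wid 0.05486352074984845 yaw 6.28 tilt [ 0.003 -1.     0.   ]
```

Backstop felt at u 612.3 (7.6 N). Easing off, moving right a little and lowering onto the pad.

Emit:
step_arm([
  {"tx": 0.0005,"ty": 0,"tz": 0.0005,"yaw": 0},
  {"tx": 0.0008,"ty": 0,"tz": 0.001,"yaw": 0},
  {"tx": 0.0008,"ty": 0,"tz": 0.0015,"yaw": 0},
  {"tx": 0.0008,"ty": 0.0005,"tz": 0.0015,"yaw": 0},
  {"tx": 0.0008,"ty": 0.001,"tz": 0.0015,"yaw": 0},
  {"tx": 0.0008,"ty": 0.0015,"tz": 0.0015,"yaw": 0},
  {"tx": 0.0008,"ty": 0.002,"tz": 0.0015,"yaw": 0},
  {"tx": 0.0008,"ty": 0.002,"tz": 0.0015,"yaw": 0},
  {"tx": 0.0008,"ty": 0.002,"tz": 0.0015,"yaw": 0},
  {"tx": 0.0008,"ty": 0.002,"tz": 0.0015,"yaw": 0},
])

```text
t: 12.48
eef_pos: [0.6048, 0.1001, 0.048]
orientation: [-0.122, 2.167, -2.164]
contact_force: [-9.1, -2.8, 10.4]
width: 0.0548
```

```bash
python3 -c "
from h import *
ft()"
```

```text
t 12.6333 toolF [  9.43 -10.1    1.15   0.63   0.18  -2.12] eef [604.9 100.1  48.1] u 612.1 w 34.2 wid 0.054715413198451184 yaw 6.32 tilt [ 0.002 -1.    -0.001]
```

Emit:
step_arm([
  {"tx": 0.0005,"ty": -0.0005,"tz": 0,"yaw": 0},
  {"tx": 0.001,"ty": -0.001,"tz": 0,"yaw": 0},
  {"tx": 0.001,"ty": -0.001,"tz": 0,"yaw": 0},
  {"tx": 0.001,"ty": -0.001,"tz": 0,"yaw": 0},
  {"tx": 0.001,"ty": -0.001,"tz": 0,"yaw": 0},
  {"tx": 0.001,"ty": -0.001,"tz": 0,"yaw": 0},
  {"tx": 0.001,"ty": -0.001,"tz": 0,"yaw": 0},
  {"tx": 0.001,"ty": -0.01,"tz": 0,"yaw": 0},
  {"tx": 0.001,"ty": -0.03,"tz": 0,"yaw": 0},
  {"tx": 0.001,"ty": -0.06,"tz": 0,"yaw": 0},
], hand=0.072)

```text
t: 13.47
eef_pos: [0.6035, 0.0984, 0.1062]
orientation: [-0.124, 2.166, -2.168]
contact_force: [0.4, -0.1, 0.5]
width: 0.0724
```

Emit:
step_arm([
  {"tx": 0.0,"ty": -0.04,"tz": 0,"yaw": 0},
  {"tx": 0.03,"ty": -0.08,"tz": 0,"yaw": 0},
  {"tx": 0.07,"ty": -0.1,"tz": 0,"yaw": 0},
  {"tx": 0.1,"ty": -0.11,"tz": 0,"yaw": 0},
  {"tx": 0.12,"ty": -0.11,"tz": -0.02,"yaw": 0},
  {"tx": 0.13,"ty": -0.11,"tz": -0.05,"yaw": 0},
  {"tx": 0.14,"ty": -0.11,"tz": -0.06,"yaw": 0},
  {"tx": 0.14,"ty": -0.11,"tz": -0.06,"yaw": 0},
  {"tx": 0.14,"ty": -0.11,"tz": -0.06,"yaw": 0},
  {"tx": 0.14,"ty": -0.11,"tz": -0.06,"yaw": 0},
])

```text
t: 14.3
eef_pos: [0.4602, 0.1424, 0.2175]
orientation: [-0.118, 2.165, -2.166]
contact_force: [-0.1, -0.2, 0.6]
width: 0.0722
```

```bash
python3 - <<'E'
from h import *
ft();snap('wrist','w6');tins('w6')
E
```

```text
t 14.45 toolF [-0.09 -0.07 -0.11  0.01  0.02  0.  ] eef [460.1 142.2 217.1] u 472.8 w 91.7 wid 0.07186663962205603 yaw 6.19 tilt [ 0. -1.  0.]
top [347   0  62  64 298] [0.5839 0.1119 0.0796] [53. 13. 95.] ((583.6522216796875, 110.69287109375), (71.96304321289062, 34.49674606323242), 54.502777099609375)
top [  51  131   66   61 1594] [0.4602 0.3527 0.0769] [ 54.  13. 116.] ((453.3987121582031, 363.34527587890625), (56.01229476928711, 56.4544563293457), 1.2932730913162231)
lid [357  12  37  40 153] [0.5868 0.1099 0.0945] [88. 27. 42.] ((593.867431640625, 104.61840057373047), 19.218429565429688)
lid [  47  143   50   46 1723] [0.4542 0.3627 0.0933] [98. 14. 67.] ((453.13092041015625, 364.1562194824219), 21.356508255004883)
table -5.3481858176330405e-05
```

View pics/w6.png

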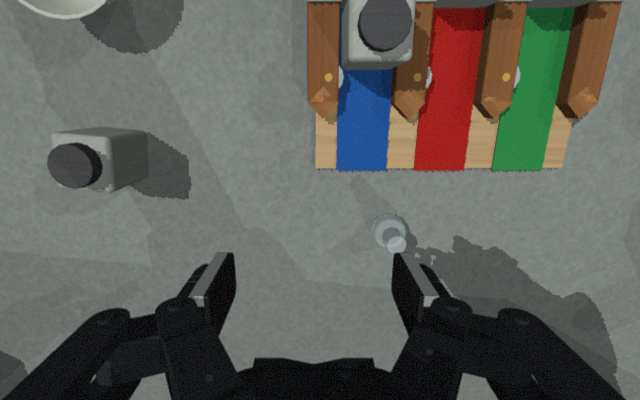

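Tin A stands home in the blue bay, and the roller is out in front of it at (340,76), like the others at (429,76) and (516,76). Going to tin B at (0.4533, 0.3637).

Emit:
step_arm([
  {"tx": -0.003,"ty": 0,"tz": -0.03,"yaw": 0.02},
  {"tx": -0.006,"ty": 0,"tz": -0.07,"yaw": 0.05},
  {"tx": -0.009,"ty": 0,"tz": -0.11,"yaw": 0.078},
  {"tx": -0.012,"ty": 0,"tz": -0.15,"yaw": 0.078},
  {"tx": -0.015,"ty": 0,"tz": -0.19,"yaw": 0.078},
  {"tx": -0.017,"ty": 0.01,"tz": -0.215,"yaw": 0.078},
  {"tx": -0.017,"ty": 0.03,"tz": -0.221,"yaw": 0.078},
  {"tx": -0.017,"ty": 0.05,"tz": -0.221,"yaw": 0.078},
  {"tx": -0.017,"ty": 0.06,"tz": -0.221,"yaw": 0.078},
  {"tx": -0.017,"ty": 0.06,"tz": -0.221,"yaw": 0.078},
], hand=0.0854)

```text
t: 15.33
eef_pos: [0.4515, 0.3629, 0.1546]
orientation: [-0.038, 2.204, -2.211]
contact_force: [-0.7, -0.5, 0.9]
width: 0.0853
```

```bash
python3 - <<'E'
from h import *
ft();snap('wrist','w7');tins('w7')
E
```

```text
t 15.4833 toolF [-0.3  -0.31  0.41  0.02  0.    0.01] eef [453.  364.4 158.2] u 489.7 w 313.4 wid 0.08530059675217422 yaw 1.75 tilt [-0.001 -1.    -0.   ]
top [ 278  162   70   67 2155] [0.4611 0.3648 0.0771] [ 52.  12. 128.] ((453.11224365234375, 364.7168884277344), (56.40312576293945, 56.01213073730469), 1.35775625705719)
lid [ 285  175   55   54 2278] [0.4545 0.3648 0.0937] [99. 13. 64.] ((453.4544677734375, 364.69696044921875), 20.855981826782227)
table -0.00014409371557403905
```

Emit:
step_arm([
  {"tx": 0,"ty": 0.02,"tz": 0,"yaw": 0.005},
  {"tx": 0,"ty": 0.045,"tz": 0,"yaw": 0.005},
  {"tx": 0,"ty": 0.07,"tz": 0,"yaw": 0.005},
  {"tx": 0,"ty": 0.095,"tz": 0,"yaw": 0.005},
  {"tx": 0,"ty": 0.112,"tz": 0,"yaw": 0.005},
  {"tx": 0,"ty": 0.12,"tz": 0,"yaw": 0.005},
  {"tx": 0,"ty": 0.122,"tz": 0,"yaw": 0.005},
  {"tx": 0,"ty": 0.122,"tz": 0,"yaw": 0.005},
  {"tx": 0,"ty": 0.122,"tz": 0,"yaw": 0.005},
  {"tx": 0,"ty": 0.122,"tz": 0,"yaw": 0.005},
])

```text
t: 16.37
eef_pos: [0.4531, 0.3654, 0.0368]
orientation: [-0.027, 2.209, -2.205]
contact_force: [0.1, 1.0, -0.2]
width: 0.0851
```

Emit:
step_arm([
  {"tx": 0,"ty": 0,"tz": 0,"yaw": 0},
  {"tx": 0,"ty": 0,"tz": 0,"yaw": 0},
  {"tx": 0,"ty": 0,"tz": 0,"yaw": 0},
  {"tx": 0,"ty": 0,"tz": 0,"yaw": 0},
  {"tx": 0,"ty": 0,"tz": 0,"yaw": 0},
  {"tx": 0,"ty": 0,"tz": 0,"yaw": 0},
  {"tx": 0,"ty": 0,"tz": 0,"yaw": 0},
  {"tx": 0,"ty": 0,"tz": 0,"yaw": 0},
  {"tx": 0,"ty": 0,"tz": 0,"yaw": 0},
  {"tx": 0,"ty": 0,"tz": 0,"yaw": 0},
], hand=0.045, force=50)

```text
t: 17.2
eef_pos: [0.4526, 0.3652, 0.0362]
orientation: [-0.028, 2.208, -2.206]
contact_force: [-0.7, -0.7, 5.7]
width: 0.0546
```

Emit:
step_arm([
  {"tx": 0,"ty": -0.015,"tz": 0,"yaw": 0},
  {"tx": 0,"ty": -0.045,"tz": 0,"yaw": 0},
  {"tx": 0,"ty": -0.08,"tz": 0,"yaw": 0},
  {"tx": 0,"ty": -0.115,"tz": 0,"yaw": 0},
  {"tx": 0,"ty": -0.145,"tz": 0,"yaw": 0},
  {"tx": 0,"ty": -0.16,"tz": 0,"yaw": 0},
  {"tx": 0,"ty": -0.165,"tz": 0,"yaw": 0},
  {"tx": 0,"ty": -0.165,"tz": 0,"yaw": 0},
  {"tx": 0,"ty": -0.165,"tz": 0,"yaw": 0},
  {"tx": 0,"ty": -0.165,"tz": 0,"yaw": 0},
])

```text
t: 18.03
eef_pos: [0.4514, 0.3637, 0.1983]
orientation: [-0.032, 2.207, -2.212]
contact_force: [-0.5, -0.4, -3.9]
width: 0.0545
```

```bash
python3 - <<'E'
from h import *
ft();ft();snap('wrist','w8');W,p=world('w8')
Z=W[180:340,240:390,2];print(np.nanpercentile(Z[(Z>.2)&(Z<.28)],[5,25,50,75,95]))
E
```

```text
t 18.1833 toolF [-0.13  3.8  -0.11 -0.02 -0.03 -0.  ] eef [451.7 364.1 198.9] u 488.3 w 313.2 wid 0.054658553588765556 yaw 1.54 tilt [ 0.002 -1.     0.002]
t 18.3333 toolF [-0.09  3.27  0.19  0.02 -0.01  0.01] eef [452.  364.5 199.7] u 488.7 w 313.6 wid 0.05446255300025603 yaw 1.53 tilt [ 0.001 -1.     0.001]
[0.21764848 0.24043122 0.24933742 0.25728381 0.2583584 ]
```

~3.5 N, so a tea brick: green bay. Carrying it over.

Emit:
step_arm([
  {"tx": -0.002,"ty": 0,"tz": 0.025,"yaw": -0.01},
  {"tx": -0.005,"ty": 0,"tz": 0.065,"yaw": -0.02},
  {"tx": -0.009,"ty": 0,"tz": 0.105,"yaw": -0.03},
  {"tx": -0.013,"ty": 0,"tz": 0.145,"yaw": -0.045},
  {"tx": -0.017,"ty": 0,"tz": 0.185,"yaw": -0.06},
  {"tx": -0.021,"ty": 0,"tz": 0.225,"yaw": -0.08},
  {"tx": -0.025,"ty": 0,"tz": 0.265,"yaw": -0.0815},
  {"tx": -0.029,"ty": 0,"tz": 0.305,"yaw": -0.0815},
  {"tx": -0.032,"ty": 0,"tz": 0.345,"yaw": -0.0815},
  {"tx": -0.035,"ty": 0,"tz": 0.38,"yaw": -0.0815},
])

```text
t: 19.22
eef_pos: [0.4973, -0.0172, 0.2005]
orientation: [-0.115, 2.165, -2.167]
contact_force: [0.9, -0.0, -3.8]
width: 0.0545
```

```bash
python3 - <<'E'
from h import *
ft();ft()
E
```

```text
t 19.3667 toolF [ 0.72  3.65  1.79  0.08 -0.03 -0.01] eef [497.5 -17.9 200.3] u 492.6 w -71.5 wid 0.0545761122333823 yaw 5.83 tilt [ 0.    -1.     0.001]
t 19.5167 toolF [-0.19  3.65 -0.18 -0.1  -0.02 -0.  ] eef [497.3 -13.  200.3] u 493.0 w -66.6 wid 0.05442345372315558 yaw 6.28 tilt [-0.    -1.    -0.001]
```

Emit:
step_arm([
  {"tx": 0,"ty": 0,"tz": 0.03,"yaw": 0},
  {"tx": 0,"ty": 0,"tz": 0.065,"yaw": 0},
  {"tx": 0,"ty": 0.02,"tz": 0.082,"yaw": 0},
  {"tx": 0,"ty": 0.05,"tz": 0.084,"yaw": 0},
  {"tx": 0,"ty": 0.08,"tz": 0.084,"yaw": 0},
  {"tx": 0,"ty": 0.105,"tz": 0.084,"yaw": 0},
  {"tx": 0,"ty": 0.125,"tz": 0.084,"yaw": 0},
  {"tx": 0,"ty": 0.137,"tz": 0.084,"yaw": 0},
  {"tx": 0,"ty": 0.142,"tz": 0.084,"yaw": 0},
  {"tx": 0,"ty": 0.142,"tz": 0.084,"yaw": 0},
])

```text
t: 20.35
eef_pos: [0.506, -0.0962, 0.0574]
orientation: [-0.122, 2.166, -2.164]
contact_force: [-0.2, 0.2, -3.4]
width: 0.0547
```

```bash
python3 - <<'E'
from h import *
ft();snap('wrist','w9')
W,p=world('w9');hsv=cv2.cvtColor(p,cv2.COLOR_RGB2HSV)
m=(hsv[...,0]>=50)&(hsv[...,0]<=80)&(hsv[...,1]>150)&(W[...,2]<.012)&(W[...,2]>.004)
c,s=np.cos(np.radians(6.2)),np.sin(np.radians(6.2))
for v in range(20,175,25):
    q=np.flatnonzero(m[v]);q=q[(q>150)&(q<480)]
    if len(q)>20:
        for e in(W[v,q[0]+1],W[v,q[-1]-1]): print(v,q[0],q[-1],'u',round(1e3*(c*e[0]+s*e[1]),1),'w',round(1e3*(-s*e[0]+c*e[1]),1))
E
```

```text
t 20.5 toolF [-0.15  3.21  0.54 -0.   -0.03  0.04] eef [507.4 -97.2  59.3] u 493.9 w -151.4 wid 0.05449259540086727 yaw 6.26 tilt [-0.002 -1.     0.   ]
20 261 356 u 615.2 w -120.7
20 261 356 u 615.3 w -177.3
45 262 355 u 601.5 w -120.5
45 262 355 u 601.5 w -177.3
70 263 354 u 587.0 w -120.6
70 263 354 u 587.0 w -177.2
95 271 353 u 571.8 w -125.3
95 271 353 u 571.9 w -177.1
120 265 352 u 556.0 w -120.5
120 265 352 u 556.2 w -176.9
145 267 351 u 539.5 w -121.2
145 267 351 u 539.7 w -176.8
170 268 350 u 522.5 w -121.4
170 268 350 u 522.5 w -176.8
```

View pics/w9.png

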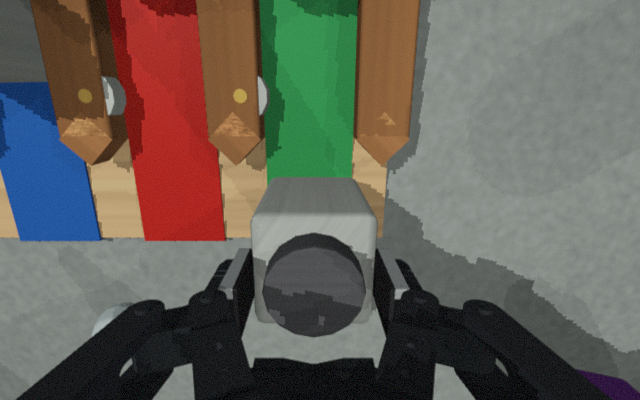

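```bash
python3 - <<'E'
from h import *
c,s=np.cos(np.radians(6.2)),np.sin(np.radians(6.2))
for f in('w9','w5'):
    W,p=world(f);print(f)
    for a,b in((.093,.106),(.11,.125)):
        m=(W[...,2]>a)&(W[...,2]<b);m[:170]=0;m[345:]=0;m[:,:249]=0;m[:,379:]=0
        for v in range(215,320,15):
            q=np.flatnonzero(m[v])
            if len(q)>20:
                A,B=W[v,q[0]],W[v,q[-1]];wa,wb=[1e3*(-s*e[0]+c*e[1]) for e in(A,B)]
                print(v,q[0],q[-1],round(wa,1),round(wb,1),'mid',round((wa+wb)/2,1),'z',A[2].round(4),B[2].round(4))
E
```

```text
w9
215 253 375 -125.9 -179.0 mid -152.5 z 0.0971 0.0951
230 251 377 -125.0 -180.0 mid -152.5 z 0.0985 0.0965
245 252 376 -125.0 -180.2 mid -152.6 z 0.0983 0.0956
260 250 378 -124.9 -179.3 mid -152.1 z 0.1039 0.1057
275 249 377 -124.5 -179.4 mid -152.0 z 0.1059 0.1052
290 251 376 -124.6 -179.3 mid -151.9 z 0.1041 0.1057
305 255 372 -124.6 -180.0 mid -152.3 z 0.0972 0.0956
245 290 337 -142.7 -161.5 mid -152.1 z 0.1112 0.1103
260 272 355 -135.2 -168.9 mid -152.0 z 0.1102 0.1108
275 265 363 -133.0 -171.8 mid -152.4 z 0.1161 0.1142
290 262 365 -131.4 -172.7 mid -152.0 z 0.115 0.1157
305 249 378 -125.0 -179.4 mid -152.2 z 0.1115 0.1106
w5
215 251 374 62.0 8.3 mid 35.1 z 0.0981 0.0972
230 250 374 62.7 8.0 mid 35.3 z 0.0987 0.0974
245 251 374 62.6 7.2 mid 34.9 z 0.0987 0.0953
260 250 377 62.3 7.2 mid 34.8 z 0.1042 0.104
275 251 376 62.2 7.4 mid 34.8 z 0.1046 0.1049
290 252 375 62.0 7.4 mid 34.7 z 0.1052 0.1044
305 256 372 61.9 6.6 mid 34.2 z 0.0988 0.0962
245 283 346 47.2 21.7 mid 34.5 z 0.11 0.111
260 270 359 52.8 16.3 mid 34.5 z 0.1101 0.112
275 266 364 53.5 14.8 mid 34.1 z 0.1178 0.1169
290 264 378 54.8 7.6 mid 31.2 z 0.1167 0.1116
305 249 378 62.0 7.4 mid 34.7 z 0.1131 0.1124
```

```bash
python3 - <<'E'
from h import *
c,s=np.cos(np.radians(6.2)),np.sin(np.radians(6.2))
W,p=world('w6');U=1e3*(c*W[...,0]+s*W[...,1]);V=1e3*(-s*W[...,0]+c*W[...,1]);Z=W[...,2]
for v in range(36,70,6):
    q=[x for x in range(335,418) if .035<Z[v,x]<.09 and 560<U[v,x]<600]
    if q: print(v,q[0],q[-1],'w',V[v,q[0]].round(1),V[v,q[-1]].round(1),'z',Z[v,q[0]].round(3),'u',np.median(U[v,q]).round(1))
hsv=cv2.cvtColor(p,cv2.COLOR_RGB2HSV)
for n,lo,hi in(('g',50,80),('r',0,5),('b',105,122)):
    m=(hsv[...,0]>=lo)&(hsv[...,0]<=hi)&(hsv[...,1]>150)&(Z<.012)&(Z>.004)
    for v in (68,72,76,80,84,100,130,160):
        q=np.flatnonzero(m[v]);
        if len(q)>20: print(n,v,q[0],q[-1],'u',U[v,q[0]].round(1),'w',V[v,q[0]].round(1),V[v,q[-1]].round(1))
a=cv2.resize(p[0:180,295:615],(800,450),interpolation=cv2.INTER_CUBIC);cv2.imwrite('pics/w6c.png',a[:,:,::-1])
E
```

```text
36 348 413 w 61.6 6.5 z 0.083 u 599.3
42 345 412 w 61.9 7.2 z 0.059 u 594.6
48 343 412 w 61.8 6.5 z 0.038 u 590.0
54 343 411 w 61.7 7.4 z 0.038 u 585.3
60 343 408 w 61.6 8.7 z 0.039 u 580.9
66 346 394 w 58.6 11.2 z 0.04 u 579.8
g 68 520 561 u 581.3 w -132.7 -177.3
g 72 521 560 u 577.3 w -135.0 -177.3
g 76 521 559 u 573.1 w -134.5 -176.1
g 80 520 559 u 569.2 w -135.4 -178.6
g 84 518 558 u 565.0 w -133.2 -176.9
g 100 512 555 u 548.2 w -130.8 -178.5
g 130 498 548 u 515.5 w -120.2 -177.2
g 160 494 542 u 481.3 w -120.1 -176.9
r 68 431 477 u 581.2 w -36.1 -86.3
r 72 432 476 u 577.2 w -37.8 -86.0
r 76 432 476 u 573.2 w -38.5 -86.2
r 80 432 474 u 569.2 w -39.1 -84.7
r 84 430 475 u 565.0 w -36.8 -86.4
r 100 425 473 u 548.2 w -33.2 -86.2
r 130 418 468 u 515.5 w -28.6 -85.8
r 160 415 464 u 481.1 w -28.2 -85.7
b 72 344 391 u 577.2 w 57.7 6.3
b 76 345 391 u 573.2 w 56.3 6.3
b 80 344 391 u 569.1 w 57.4 6.0
b 84 343 390 u 565.0 w 58.4 6.5
b 100 339 390 u 548.2 w 62.3 5.5
b 130 338 387 u 515.5 w 62.7 6.7
b 160 337 385 u 481.1 w 63.2 6.6
```

View pics/w6c.png

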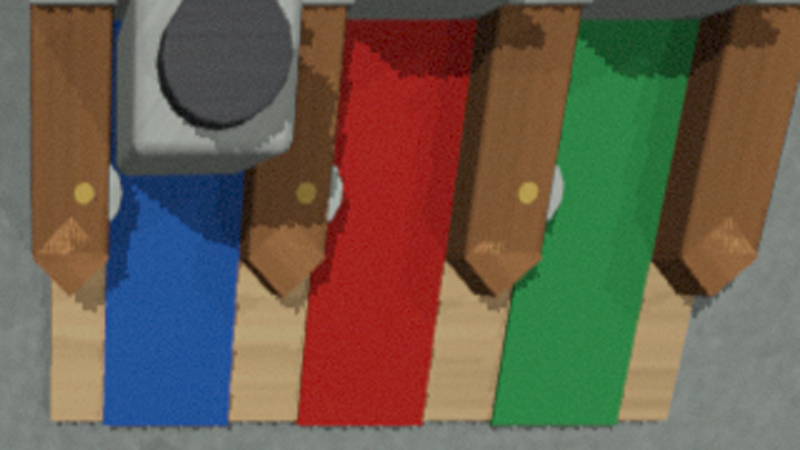

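Tin A is centred in blue and its roller stands out like the other two (w6 crop: rollers at (115,192), (335,192), (555,192)). Camera shows tin B ~3 mm right of the green bay's mid-line; correcting, lowering and entering.

Emit:
step_arm([
  {"tx": 0,"ty": 0.006,"tz": -0.0022,"yaw": 0},
  {"tx": 0,"ty": 0.012,"tz": -0.0022,"yaw": 0},
  {"tx": -0.004,"ty": 0.0133,"tz": -0.0022,"yaw": 0},
  {"tx": -0.012,"ty": 0.0133,"tz": -0.0022,"yaw": 0},
  {"tx": -0.02,"ty": 0.0133,"tz": -0.0022,"yaw": 0},
  {"tx": -0.026,"ty": 0.0133,"tz": -0.0022,"yaw": 0},
  {"tx": -0.031,"ty": 0.0133,"tz": -0.0022,"yaw": 0},
  {"tx": -0.035,"ty": 0.0133,"tz": -0.0022,"yaw": 0},
  {"tx": -0.035,"ty": 0.0133,"tz": -0.0022,"yaw": 0},
  {"tx": -0.035,"ty": 0.0133,"tz": -0.0022,"yaw": 0},
])

```text
t: 21.38
eef_pos: [0.5411, -0.0917, 0.0449]
orientation: [-0.117, 2.166, -2.166]
contact_force: [-0.8, 1.3, -3.4]
width: 0.0544
```

```bash
python3 -c "
from h import *
ft()"
```

```text
t 21.5333 toolF [-0.65  3.41 -1.   -0.29 -0.04  0.1 ] eef [540.7 -91.7  45. ] u 527.6 w -149.6 wid 0.054353367253744504 yaw 6.21 tilt [ 0. -1. -0.]
```

Emit:
step_arm([
  {"tx": -0.006,"ty": -0.0005,"tz": 0,"yaw": 0},
  {"tx": -0.013,"ty": -0.0005,"tz": 0,"yaw": 0},
  {"tx": -0.02,"ty": -0.0005,"tz": 0,"yaw": 0},
  {"tx": -0.027,"ty": -0.0005,"tz": 0,"yaw": 0},
  {"tx": -0.034,"ty": -0.0005,"tz": 0,"yaw": 0},
  {"tx": -0.041,"ty": -0.0005,"tz": 0,"yaw": 0},
  {"tx": -0.048,"ty": -0.0005,"tz": 0,"yaw": 0},
  {"tx": -0.054,"ty": -0.0005,"tz": 0,"yaw": 0},
  {"tx": -0.06,"ty": -0.0005,"tz": 0,"yaw": 0},
  {"tx": -0.065,"ty": -0.0005,"tz": 0,"yaw": 0},
])

```text
t: 22.37
eef_pos: [0.6062, -0.0845, 0.0454]
orientation: [-0.118, 2.166, -2.166]
contact_force: [-2.2, 1.0, -3.1]
width: 0.0546
```

```bash
python3 -c "
from h import *
ft()"
```

```text
t 22.5167 toolF [-1.36  4.26 -1.44 -0.49 -0.11  0.17] eef [606.5 -84.6  45.5] u 593.9 w -149.6 wid 0.05444282214581431 yaw 6.21 tilt [-0.001 -1.    -0.   ]
```

Emit:
step_arm([
  {"tx": -0.003,"ty": 0,"tz": 0,"yaw": 0},
  {"tx": -0.006,"ty": 0,"tz": 0,"yaw": 0},
  {"tx": -0.008,"ty": 0,"tz": 0,"yaw": 0},
  {"tx": -0.01,"ty": 0,"tz": 0,"yaw": 0},
  {"tx": -0.012,"ty": 0,"tz": 0,"yaw": 0},
  {"tx": -0.0135,"ty": 0,"tz": 0,"yaw": 0},
  {"tx": -0.0145,"ty": 0,"tz": 0,"yaw": 0},
  {"tx": -0.0155,"ty": 0,"tz": 0,"yaw": 0},
  {"tx": -0.0165,"ty": 0,"tz": 0,"yaw": 0},
  {"tx": -0.017,"ty": 0,"tz": 0,"yaw": 0},
])

```text
t: 23.35
eef_pos: [0.6226, -0.0828, 0.0455]
orientation: [-0.117, 2.166, -2.166]
contact_force: [-1.9, 3.2, -3.1]
width: 0.0544
```

```bash
python3 -c "
from h import *
ft()"
```

```text
t 23.5 toolF [ 1.55  4.02 -2.6  -0.84 -0.03 -0.31] eef [622.6 -82.8  45.5] u 610.0 w -149.6 wid 0.054465099954732726 yaw 6.2 tilt [-0. -1. -0.]
```

Emit:
step_arm([
  {"tx": -0.0005,"ty": 0,"tz": 0,"yaw": 0},
  {"tx": -0.001,"ty": 0,"tz": 0,"yaw": 0},
  {"tx": -0.0015,"ty": 0,"tz": 0,"yaw": 0},
  {"tx": -0.002,"ty": 0,"tz": 0,"yaw": 0},
  {"tx": -0.0025,"ty": 0,"tz": 0,"yaw": 0},
  {"tx": -0.003,"ty": 0,"tz": 0,"yaw": 0},
  {"tx": -0.003,"ty": 0,"tz": 0,"yaw": 0},
  {"tx": -0.003,"ty": 0,"tz": 0,"yaw": 0},
  {"tx": -0.003,"ty": 0,"tz": 0,"yaw": 0},
  {"tx": -0.003,"ty": 0,"tz": 0,"yaw": 0},
])

```text
t: 24.33
eef_pos: [0.6237, -0.0828, 0.0454]
orientation: [-0.121, 2.167, -2.167]
contact_force: [-7.5, 2.3, 1.6]
width: 0.0542
```

```bash
python3 -c "
from h import *
ft()"
```

```text
t 24.4833 toolF [ 7.72 -1.51 -4.22 -1.03 -0.19 -1.71] eef [623.7 -82.8  45.4] u 611.1 w -149.6 wid 0.05438178992529113 yaw 6.21 tilt [ 0.003 -1.    -0.   ]
```

Backstop felt (7.7 N at u 611.1). Easing off, lowering, releasing, retreating.

Emit:
step_arm([
  {"tx": 0.0005,"ty": 0,"tz": -0.0005,"yaw": 0},
  {"tx": 0.001,"ty": 0,"tz": -0.001,"yaw": 0},
  {"tx": 0.001,"ty": 0.0005,"tz": -0.001,"yaw": 0},
  {"tx": 0.001,"ty": 0.001,"tz": -0.001,"yaw": 0},
  {"tx": 0.001,"ty": 0.0015,"tz": -0.001,"yaw": 0},
  {"tx": 0.001,"ty": 0.0015,"tz": -0.001,"yaw": 0},
  {"tx": 0.001,"ty": 0.0015,"tz": -0.001,"yaw": 0},
  {"tx": 0.001,"ty": 0.0015,"tz": -0.001,"yaw": 0},
  {"tx": 0.001,"ty": 0.0015,"tz": -0.001,"yaw": 0},
  {"tx": 0.001,"ty": 0.0015,"tz": -0.001,"yaw": 0},
])

```text
t: 25.32
eef_pos: [0.6236, -0.0826, 0.0443]
orientation: [-0.118, 2.166, -2.168]
contact_force: [-7.1, 1.3, 3.4]
width: 0.0543
```

Emit:
step_arm([
  {"tx": 0.0,"ty": -0.0005,"tz": 0,"yaw": 0},
  {"tx": 0.0,"ty": -0.001,"tz": 0,"yaw": 0},
  {"tx": 0.0,"ty": -0.001,"tz": 0,"yaw": 0},
  {"tx": 0.0,"ty": -0.001,"tz": 0,"yaw": 0},
  {"tx": 0.0,"ty": -0.001,"tz": 0,"yaw": 0},
  {"tx": 0.0,"ty": -0.001,"tz": 0,"yaw": 0},
  {"tx": 0.0,"ty": -0.001,"tz": 0,"yaw": 0},
  {"tx": 0.0,"ty": -0.01,"tz": 0,"yaw": 0},
  {"tx": 0.0,"ty": -0.03,"tz": 0,"yaw": 0},
  {"tx": 0.0,"ty": -0.06,"tz": 0,"yaw": 0},
], hand=0.072)

```text
t: 26.15
eef_pos: [0.6225, -0.0816, 0.1028]
orientation: [-0.123, 2.168, -2.167]
contact_force: [0.4, 0.2, -0.4]
width: 0.0719
```

Emit:
step_arm([
  {"tx": 0.0,"ty": -0.04,"tz": 0,"yaw": 0},
  {"tx": 0.03,"ty": -0.08,"tz": -0.02,"yaw": 0},
  {"tx": 0.07,"ty": -0.1,"tz": -0.05,"yaw": 0},
  {"tx": 0.1,"ty": -0.13,"tz": -0.08,"yaw": 0},
  {"tx": 0.13,"ty": -0.14,"tz": -0.09,"yaw": 0},
  {"tx": 0.14,"ty": -0.14,"tz": -0.09,"yaw": 0},
  {"tx": 0.14,"ty": -0.14,"tz": -0.09,"yaw": 0},
  {"tx": 0.14,"ty": -0.14,"tz": -0.09,"yaw": 0},
  {"tx": 0.14,"ty": -0.14,"tz": -0.09,"yaw": 0},
  {"tx": 0.14,"ty": -0.14,"tz": -0.09,"yaw": 0},
])

```text
t: 26.98
eef_pos: [0.4761, -0.0078, 0.2438]
orientation: [-0.117, 2.166, -2.166]
contact_force: [0.7, 0.6, -0.6]
width: 0.072
```

```bash
python3 - <<'E'
from h import *
ft();snap('wrist','w10');tins('w10')
c,s=np.cos(np.radians(6.2)),np.sin(np.radians(6.2))
W,p=world('w10');U=1e3*(c*W[...,0]+s*W[...,1]);V=1e3*(-s*W[...,0]+c*W[...,1]);Z=W[...,2]
hsv=cv2.cvtColor(p,cv2.COLOR_RGB2HSV)
for n,lo,hi in(('g',50,80),('r',0,5),('b',105,122)):
    m=(hsv[...,0]>=lo)&(hsv[...,0]<=hi)&(hsv[...,1]>150)&(Z<.012)&(Z>.004)
    for v in range(60,170,8):
        q=np.flatnonzero(m[v])
        if len(q)>20: print(n,v,q[0],q[-1],'u',U[v,q[0]].round(1),'w',V[v,q[0]].round(1),V[v,q[-1]].round(1))
a=cv2.resize(p[0:200,170:490],(800,500),interpolation=cv2.INTER_CUBIC);cv2.imwrite('pics/w10c.png',a[:,:,::-1])
E
```

```text
t 27.1333 toolF [ 0.69 -0.33 -0.61  0.02  0.01  0.  ] eef [475.8  -7.7 243.4] u 472.2 w -59.1 wid 0.07206965277247311 yaw 6.16 tilt [ 0.001 -1.    -0.   ]
top [199   0  47  66 301] [0.5926 0.0789 0.0789] [55. 14. 81.] ((591.3875732421875, 80.2554702758789), (32.489566802978516, 68.9927978515625), 58.16078186035156)
top [378   0  56  63 324] [ 0.6091 -0.0678  0.0787] [54. 14. 92.] ((607.098388671875, -70.67172241210938), (72.3143539428711, 34.287166595458984), 51.02238082885742)
top [ 559  276   64   46 1089] [ 0.3662 -0.3434  0.0771] [139. 159.  99.] ((358.4161682128906, -354.1191101074219), (55.11071014404297, 55.18992233276367), 82.49005126953125)
lid [391   9  32  43 179] [ 0.6115 -0.0705  0.0944] [84. 27. 42.] ((618.4231567382812, -78.75419616699219), 19.564167022705078)
lid [202  11  31  44 193] [0.5931 0.084  0.0947] [83. 26. 43.] ((597.6912231445312, 95.08526611328125), 20.04458999633789)
lid [ 582  292   41   34 1037] [ 0.3592 -0.3527  0.0934] [139. 157. 109.] ((357.1943664550781, -354.92877197265625), 22.054697036743164)
table -7.924731966264245e-05
g 76 372 415 u 574.2 w -1
[... 621 characters left out ...]
7.5 w -28.5 -85.6
r 108 287 335 u 538.4 w -28.3 -85.7
r 116 287 335 u 529.1 w -28.1 -85.9
r 124 288 335 u 519.7 w -29.0 -86.0
r 132 288 334 u 510.0 w -28.7 -85.0
r 140 288 334 u 500.4 w -28.6 -85.2
r 148 288 334 u 490.6 w -28.4 -85.4
r 156 288 334 u 480.7 w -28.1 -85.7
r 164 288 334 u 470.6 w -27.9 -85.8
b 76 210 254 u 574.2 w 60.4 9.3
b 84 210 254 u 565.5 w 61.5 10.0
b 92 209 254 u 556.6 w 63.4 10.0
b 100 209 255 u 547.6 w 64.3 9.5
b 108 210 258 u 538.4 w 64.1 6.2
b 116 211 258 u 529.1 w 63.7 6.9
b 124 212 259 u 519.6 w 63.6 6.0
b 132 213 259 u 510.2 w 62.7 7.0
b 140 214 260 u 500.6 w 62.3 6.1
b 148 214 260 u 490.6 w 63.7 6.3
b 156 215 260 u 480.6 w 63.3 6.6
b 164 215 261 u 470.7 w 63.8 6.1
```

View pics/w10c.png

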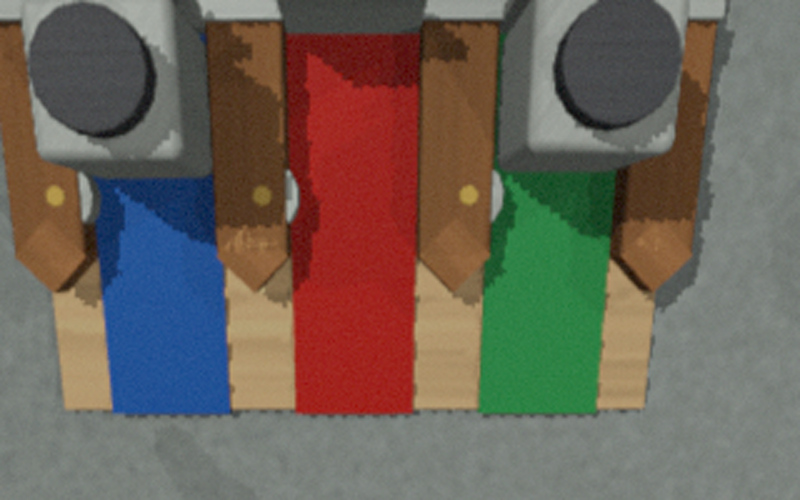

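Both tins stand upright against the stop bar, with all three rollers equally proud in the crop ((92,197), (293,195), (498,192)). The arm is clear, so I'm handing in.

```bash
python3 -c "
from h import *
W,p=world('s1');vision.snapshot('scene');snap('scene','s2');V,_=world('s2')
print(np.nanmedian(abs(V-W)[190:210,475:505]),np.nanmedian(abs(V-W)[152:166,328:339]))
print(r.get_obs()['contact_force']);print(r.close_job())"
```

```text
0.0012117884860008976 0.0010648472001543036
[0.31760493 0.19902541 0.19797642]
the job is handed in; nothing more can be done
None
```

Both tins are in the rack and the job was handed in after about 27 s of robot time; no verdict was reported.

- **Tin A** (found at about x 0.475, y -0.354) pulled about 1.6 N when lifted, so it is empty. It stands in the blue bay.
- **Tin B** (found at about x 0.453, y 0.365) pulled about 3.6 N, so it holds the tea brick. It stands in the green bay.

Each tin was slid in just above the pad until the backstop was felt. That came about 15 mm forward of the reference point for both tins. The steady push was 7–8 N. It read about 9 N sideways and 10 N downward while I set tin A down. These are all well under the 25 N limit.

**Last checks:**
- Both tins look upright and central in their bays.
- In the last picture all three rollers stand equally far out, with the two occupied ones in front of their tins.
- The bowl and stopper have not moved, to within the 1 mm camera noise.
- The arm is clear and the wrist force is near zero.

**What disagreed:**
- The side camera was about 5 mm off the other two, so I relied on the wrist camera.
- Tin A kept about 5 N of sideways force all the way in. The camera showed it centred, and the force dropped to about 1 N once I shifted it slightly right. I did not find the cause.
- The catch travel was judged only from pictures, to about 1 mm.

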